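# Load the carrier for the copper run

## Robot

A 6-joint arm with a two-finger parallel gripper is mounted at the origin on a cart in front of the work surface, level with it; the furniture and walls round the work are solid. World frame = base frame: x ahead of the robot, y to its left, z up, the work surface at z = 0. Lengths are in m, angles in rad, forces in N, time in s.
With the tool pointing down it reaches from about 0.3 to 0.85 m from the base axis. Payload 4.2 kg.
Tool frame: the origin (TCP) lies midway between the tips of the shut fingers; the grasp point (between the pads) lies 19 mm behind it; z points along the fingers, y is the line along which they close (so a half turn about z gives the same grasp; the last joint's range is limited). The gripper opens to 91 mm and grips with 3 to 60 N. Pads are 32 mm wide; open, the fingers measure 118 mm over their backs; the gripper's body (76 mm by 178 mm) begins 60 mm behind the grasp point.
Start: joints at [-1.137, 0.32, 1.565, -0, 1.257, -0.02], TCP at [0.252, -0.517, 0.175] pointing down, gripper open.
Joint ranges: [-3.11, 3.11], [-0.84, 2.01], [0.21, 2.61], [-1.34, 4.49], [0.05, 2.63], [-2.56, 2.56]. Speed limits (rad/s): [2.57, 2.57, 3.14, 3.14, 3.14, 3.14].

## Interface

Orientations are given as a 3x3 rotation matrix whose columns are the frame's x, y, z axes.
In Python, from rig import readout, get_image, ctrl gives the robot as it stands.
- The arm moves only by the shell command python3 -m creep 'ROWS' [FORCE]. ROWS is JSON, a list of rows, each a list of 7 numbers: the shift along the tool's x, y, z in mm, then the turn, a rotation vector about the tool's x, y, z in units of 6 degrees (1.0 is 6 degrees), then the finger opening in mm, from 0 to 91.2. In form: [[dx, dy, dz, ax, ay, az, fingers], ...]. A call has 1 to 20 rows; each row is the pose to reach, as a shift and turn from the pose commanded when the call began, along the tool's axes at that moment; what a row does not reach only later rows make up. A row lasts 1/10 s, in which the tool goes at most 50 mm and 8.59 degrees, less where a joint would pass 70% of its speed; a pose out of reach is approached as far as the arm can. A call with a gripper value outside its range is refused whole. The fingers move at their own pace and stop on an object; FORCE is the grip in N (left out, the last holds). Time passes only in rows, so rows that repeat a pose let the fingers close. It gives the time, the measured TCP pose, the force, the opening and the grip force at its end, in the units of the state.
- readout.read_state(): the state, without advancing time (a new reading comes with each control period).
- get_image(name): name is "scene" or "top"; returns a dict with "image" (400x640x3 uint8, red, green, blue), "z_map" (400x640 float32, m along the optical axis (not along the pixel's ray), 0 where there is no reading), "fx", "fy", "cx", "cy" (pixels), "pose" (4x4, takes a point from camera to world coordinates). Camera axes: x right, y up, looking along -z (the intrinsics and any distortion apply to the point x, -y, -z); pixel columns grow to the right and rows downward; lengths in m; the calibration is good to about 2 mm. A picture is of the moment at which its call begins.
- ctrl.hand_in(): hands the job in; it is judged then, once.
The state is a dict: "clock": time; "joint_pos": joint angles; "qd": joint speeds; "joint_torque": joint torques, N m; "eef_pos": TCP position; "ee_rot": TCP orientation; "contact_force": force on the tool from outside, world axes, zero at the start; "ft_torque": the same for the moment, N m; "finger_gap": finger opening in m; "grasp_force": force on a finger pad.
Only numpy, scipy, OpenCV 4.12 (cv2) and the standard library are available. Lean on these libraries where they do the work, as an engineer would, in place of code of your own. Each camera call takes 0.05 s, during which the arm holds its last target. There are 200 camera calls.

## Task

Load the grey carrier for the copper run from the things standing beside it in the middle of the bench (not the stock at the back right): stand the lamp with the yellow cap in the yellow block, the orange-capped tube in the orange block, the blue-stoppered flask in the blue block and the amber bottle in the white block, each upright and right down on the floor of its well. Leave the blue-capped lamp and the blue-capped tube standing where they are; they belong to another run. It is all fragile: knock nothing over and set things down without dropping them.

Things in the scene. Friction and masses are not known exactly. Their poses are not given: they have to be found in the camera images.
- lamp_yellow: hollow-cathode lamp with a YELLOW window cap on top: glass body 37 mm across up to 93 mm, narrowing evenly to 29 mm at 142 mm, then the 33 mm cap up to 158 mm; black base. Starts standing upright on the bench. Origin: centre of its underside; z up along its axis, round, so yaw is free. Grip the glass 108 to 118 mm above the origin (about 34 mm wide). 0.13 kg
- lamp_blue: look-alike lamp, same shape and size (37 x 158 mm), but with a BLUE window cap on top; upright on the bench, origin at the centre of its underside. Stays where it is
- tube_orange: self-standing 50 ml plastic tube with an ORANGE screw cap: body 29 mm across, cap 34 mm across from 98 mm up to its top at 112 mm. Starts standing upright on the bench. Origin: centre of its underside; z up along its axis, round, so yaw is free. Grip the body 65 to 80 mm above the origin. About 0.05 kg
- tube_blue: look-alike tube, same size (34 x 112 mm), but with a BLUE screw cap; upright on the bench, origin at the centre of its underside. Stays where it is
- flask: small clear glass volumetric flask with a BLUE stopper: bulb 44 mm across up to 42 mm, then a neck 15 mm across up to 131 mm, stopper top at 152 mm. Starts standing upright on the bench. Origin: centre of its underside; z up along its axis, round, so yaw is free. Grip the neck 95 to 115 mm above the origin. About 0.09 kg
- amber_bottle: brown (amber) glass reagent bottle with a blue screw cap: body 56 mm across, cap 36 mm across from 86 mm up, top at 107 mm. Starts standing upright on the bench. Origin: centre of its underside; z up along its axis, round, so yaw is free. Grip the body 55 to 65 mm above the origin. About 0.31 kg
- block_yellow: YELLOW 104 mm square plastic block, one of four side by side in the grey carrier tray (230 mm); fixed. Origin: centre of its underside, on the well's axis, 4 mm above the bench; z up. Round well 45 mm wide in its middle, flat floor 4 mm above the origin; block top at 22 mm, flared collar opening to 57 mm at 30 mm. Next wells 110 mm away. Takes the yellow-capped lamp (37 mm)
- block_orange: ORANGE 104 mm square plastic block, one of four side by side in the grey carrier tray (230 mm); fixed. Origin: centre of its underside, on the well's axis, 4 mm above the bench; z up. Round well 36 mm wide in its middle, flat floor 4 mm above the origin; block top at 22 mm, flared collar opening to 48 mm at 30 mm. Next wells 110 mm away. Takes the orange-capped tube (29 mm)
- block_blue: BLUE 104 mm square plastic block, one of four side by side in the grey carrier tray (230 mm); fixed. Origin: centre of its underside, on the well's axis, 4 mm above the bench; z up. Round well 52 mm wide in its middle, flat floor 4 mm above the origin; block top at 22 mm, flared collar opening to 64 mm at 30 mm. Next wells 110 mm away. Takes the blue-stoppered flask (44 mm)
- block_white: WHITE 104 mm square plastic block, one of four side by side in the grey carrier tray (230 mm); fixed. Origin: centre of its underside, on the well's axis, 4 mm above the bench; z up. Round well 64 mm wide in its middle, flat floor 4 mm above the origin; block top at 22 mm, flared collar opening to 76 mm at 30 mm. Next wells 110 mm away. Takes the amber bottle (56 mm)
Things that resemble listed ones, but are neither listed nor needed, are in the scene too. Leave any green look-alike of the lamp_blue alone.

How it is judged:
At the end, for the whole second after the job is handed in: Each of the four stands in its own block: within 10 mm of the well's axis, underside less than 9 mm above the block's underside, within 7 degrees of upright, released, at rest; the blue-capped lamp and blue-capped tube stand upright within 20 mm of where they started (horizontal distance between lamp_yellow and block_yellow below 0.01 m and z of lamp_yellow in the frame of block_yellow below 0.009 m and angle between each of lamp_yellow, tube_orange, flask, amber_bottle, lamp_blue, tube_blue's own z axis and vertical below 0.12 rad and linear speed of each of lamp_yellow, tube_orange, flask, amber_bottle below 0.02 m/s and contact force between each of lamp_yellow, tube_orange, flask, amber_bottle and the fingers below 0.05 N and horizontal distance between tube_orange and block_orange below 0.01 m and z of tube_orange in the frame of block_orange below 0.009 m and horizontal distance between flask and block_blue below 0.01 m and z of flask in the frame of block_blue below 0.009 m and horizontal distance between amber_bottle and block_white below 0.01 m and z of amber_bottle in the frame of block_white below 0.009 m and distance of each of lamp_blue, tube_blue from where it was at the start of the episode below 0.02 m); the robot touches nothing.
It fails at once if one of the lamps, tubes, the flask or the bottle is tipped by more than 30 degrees (angle between any of lamp_yellow, lamp_blue, tube_orange, tube_blue, flask, amber_bottle's own z axis and vertical above 0.52 rad).
It fails at once if the blue-capped lamp or the blue-capped tube is moved more than 25 mm from its place (distance of any of lamp_blue, tube_blue from where it was at the start of the episode above 0.025 m).
It fails at once if a thing of the kit is dropped (falls free of the fingers faster than 0.7 m/s, a drop of about 25 mm) ((linear speed of lamp_yellow above 0.7 m/s and contact force between lamp_yellow and the fingers below 0.02 N) or (linear speed of tube_orange above 0.7 m/s and contact force between tube_orange and the fingers below 0.02 N) or (linear speed of flask above 0.7 m/s and contact force between flask and the fingers below 0.02 N) or (linear speed of amber_bottle above 0.7 m/s and contact force between amber_bottle and the fingers below 0.02 N)).
It also fails if it takes over 134 s, if anything falls off the work surface, if the arm or the gripper's body presses on something with over 40 N, if the wrist force passes 120 N, or if a joint passes its speed limit or range.

## Working session

There is one attempt and no reset: what is moved stays moved. The work goes in short steps, Python scripts to look and compute and a shell command to move; the robot and the scene stay as the last step left them, time stands still between calls to the robot, and variables do not carry over. Pictures are saved under pics/ and viewed, at most 15 in all, crops included, and the job is handed in when it is done.

```bash
mkdir -p pics; ls; python3 - <<'E'
from rig import readout,get_image
import cv2,numpy as np
for n in("scene","top"):
    d=get_image(n); cv2.imwrite(f"pics/{n}0.png",d["image"][:,:,::-1]); np.savez(f"{n}0.npz",**d)
    print(n,d["fx"],d["fy"],d["cx"],d["cy"],np.round(d["pose"],3).tolist(),[k for k in d])
s=readout.read_state();print({k:np.round(v,3).tolist() for k,v in s.items()})
E
```

```text
pics
scene 423.35940566477814 423.35940566477814 316.9917987640143 203.48480989841698 [[0.754, 0.321, -0.572, -0.115], [-0.656, 0.375, -0.654, -0.908], [0.005, 0.869, 0.494, 0.605], [0.0, 0.0, 0.0, 1.0]] ['image', 'z_map', 'fx', 'fy', 'cx', 'cy', 'pose']
top 376.2369498849361 376.2369498849361 325.9591770954682 201.92648292392292 [[0.017, 0.976, -0.215, 0.346], [-1.0, 0.018, 0.002, -0.13], [0.006, 0.215, 0.977, 0.982], [0.0, 0.0, 0.0, 1.0]] ['image', 'z_map', 'fx', 'fy', 'cx', 'cy', 'pose']
{'clock': 0.1, 'joint_pos': [-1.137, 0.32, 1.566, -0.0, 1.257, -0.02], 'qd': [0.001, -0.001, -0.002, 0.001, 0.0, 0.001], 'joint_torque': [-0.0, -41.333, -23.251, 0.073, 0.042, -0.0], 'eef_pos': [0.252, -0.516, 0.175], 'ee_rot': [[0.899, 0.438, -0.001], [0.438, -0.899, 0.001], [0.0, -0.002, -1.0]], 'contact_force': [0.462, 0.671, 0.394], 'ft_torque': [0.065, -0.012, 0.065], 'grasp_force': 0.0, 'finger_gap': 0.091}
```

View pics/scene0.png

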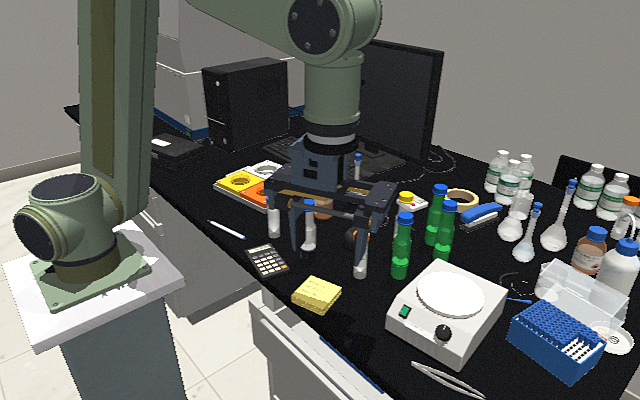

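View pics/top0.png

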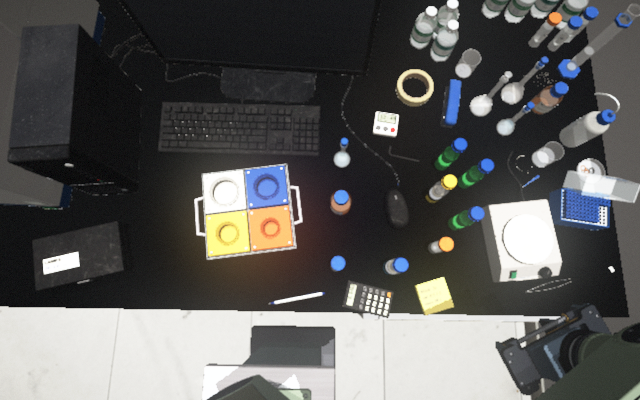

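The top view shows the carrier at (248,211), with white upper left, blue upper right, yellow lower left and orange lower right.

| Thing | Candidate pixels (top view) |
|---|---|
| Yellow lamp | (446,184) |
| Orange tube | (444,245); the other orange caps are back-right stock |
| Flask | (342,152); the others are back-right stock |
| Amber bottle | (341,200); another at (550,95) is stock |
| Blue-capped pair | (338,263) and (397,265) |
| Green look-alikes | (456,147), (485,168), (474,214) |

I'll confirm these in a crop and measure them.

```bash
cat > h.py <<'E'
import numpy as np,cv2
def world(d,u,v,z=None,depth=None):
    "pixel -> world, on plane z or at depth"
    r=np.stack([(np.asarray(u,float)-d["cx"])/d["fx"],-(np.asarray(v,float)-d["cy"])/d["fy"],-np.ones_like(np.asarray(u,float))],-1)
    R=d["pose"][:3,:3];o=d["pose"][:3,3];r=r@R.T
    t=depth if depth is not None else (z-o[2])/r[...,2]
    return o+r*np.asarray(t)[...,None]
def cloud(d):
    v,u=np.mgrid[:400,:640]
    return world(d,u,v,depth=d["z_map"])
E
python3 - <<'E'
from h import *
d=np.load("top0.npz");im=d["image"];P=cloud(d)
cv2.imwrite("pics/crop.png",cv2.resize(im[125:305,310:510,::-1],None,fx=3.3,fy=3.3,interpolation=cv2.INTER_CUBIC))
hsv=cv2.cvtColor(im,cv2.COLOR_RGB2HSV)
# caps: high points clusters
for name,(u,v) in dict(flask=(343,143),amber=(341,197),bA=(338,263),bB=(399,264),yel=(449,182),org=(446,244),g1=(459,145),g2=(487,166),g3=(476,213)).items():
    w=P[v-22:v+23,u-22:u+23].reshape(-1,3);h=hsv[v-22:v+23,u-22:u+23].reshape(-1,3)
    near=np.hypot(*(w[:,:2]-P[v,u,:2]).T)<.025
    top=np.percentile(w[near,2],97); s=near&(w[:,2]>top-.006)
    c,r=cv2.minEnclosingCircle(w[s,:2].astype(np.float32))
    print(name,"top",round(top,3),"mean",w[s].mean(0).round(3),"circ",np.round(c,3),round(r,3),s.sum(),h[s].mean(0).round())
E
```

```text
flask top 0.152 mean [ 0.678 -0.171  0.151] circ [ 0.671 -0.173] 0.004 48 [109. 160. 203.]
amber top 0.109 mean [ 0.554 -0.167  0.106] circ [ 0.555 -0.166] 0.018 158 [108. 147. 234.]
bA top 0.115 mean [ 0.397 -0.161  0.112] circ [ 0.397 -0.161] 0.017 166 [108. 148. 236.]
bB top 0.16 mean [ 0.393 -0.296  0.158] circ [ 0.393 -0.296] 0.016 164 [108. 153. 235.]
yel top 0.16 mean [ 0.583 -0.412  0.158] circ [ 0.583 -0.413] 0.016 145 [ 29. 133. 243.]
org top 0.115 mean [ 0.446 -0.411  0.113] circ [ 0.446 -0.411] 0.017 167 [ 20. 145. 244.]
g1 top 0.16 mean [ 0.672 -0.44   0.158] circ [ 0.673 -0.44 ] 0.016 139 [110. 179. 214.]
g2 top 0.161 mean [ 0.623 -0.499  0.159] circ [ 0.623 -0.499] 0.017 144 [110. 176. 215.]
g3 top 0.16 mean [ 0.51  -0.468  0.159] circ [ 0.51  -0.468] 0.016 154 [110. 158. 222.]
```

View pics/crop.png

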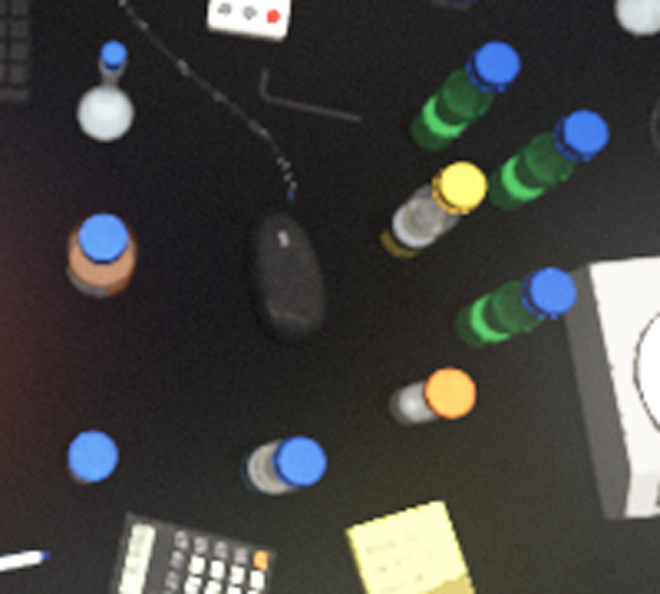

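The crop confirms the set: yellow lamp (460,188), orange tube (450,392), flask (105,100), amber bottle (103,250), blue tube (93,456) and blue lamp (300,462). The three green bottles are the look-alikes to leave alone. Next I'll measure the wells and the flask axis.

```bash
python3 - <<'E'
from h import *
d=np.load("top0.npz");im=d["image"];P=cloud(d);hsv=cv2.cvtColor(im,cv2.COLOR_RGB2HSV)
# carrier block tops: height 20-32mm
roi=np.zeros((400,640),bool);roi[150:270,185:310]=1
H,S,V=[hsv[...,i] for i in range(3)]
print("carrier pixel", hsv[185,208],hsv[180,285],hsv[225,210],hsv[220,288])
M=dict(yellow=(H>22)&(H<35)&(S>110),orange=(H>8)&(H<20)&(S>110),blue=(H>100)&(H<125)&(S>110),white=(S<40)&(V>120))
cs={}
for k,m in M.items():
    m=(m&roi).astype(np.uint8);m=cv2.morphologyEx(m,cv2.MORPH_CLOSE,np.ones((5,5)));m=cv2.morphologyEx(m,cv2.MORPH_OPEN,np.ones((5,5)))
    c=max(cv2.findContours(m,0,1)[0],key=cv2.contourArea)[:,0]
    w=world(d,c[:,0],c[:,1],z=.026)[:,:2].astype(np.float32)
    r=cv2.minAreaRect(w)
    p=P[roi&(m>0)];s=(p[:,2]>.031)&(p[:,2]<.04)
    (cx,cy),rr=cv2.minEnclosingCircle(p[s,:2].astype(np.float32)); cs[k]=(cx,cy)
    print(k,"rect",np.round(r[0],3),np.round(r[1],3),round(r[2],1),"collar",np.round((cx,cy),3),round(rr,3),s.sum())
# flask
u0,v0=342,150
w=P[130:172,325:360].reshape(-1,3);h=hsv[130:172,325:360].reshape(-1,3)
b=(h[:,0]>100)&(h[:,0]<125)&(h[:,1]>110)&(h[:,2]>90);print("stopper",w[b].mean(0).round(3),w[b].min(0).round(3),w[b].max(0).round(3),b.sum())
for a,e in((.015,.03),(.03,.05),(.06,.12),(.12,.15)):
    s=(w[:,2]>a)&(w[:,2]<e)
    if s.sum():print("flask z",a,e,w[s].mean(0).round(3),w[s].min(0).round(3),w[s].max(0).round(3),s.sum())
v,u=np.mgrid[130:172,325:360];bb=b.reshape(u.shape);print("stopper ray z=.148",u[bb].mean(),v[bb].mean(),world(d,u[bb].mean(),v[bb].mean(),z=.148).round(3))
# surroundings
for x,y in((.45,-.55),(.45,-.5),(.5,-.3)):
    s=np.hypot(P[...,0]-x,P[...,1]-y)<.01;print("height",x,y,np.percentile(P[s,2],95).round(3) if s.any() else None)
E
```

```text
carrier pixel [ 30   1 255] [112 140 211] [ 29 109 255] [ 18 136 254]
yellow rect [0.459 0.128] [0.086 0.082] 4.9 collar [0.473 0.12 ] 0.031 99
orange rect [0.462 0.028] [0.159 0.15 ] 3.8 collar [0.499 0.019] 0.039 102
blue rect [0.596 0.025] [0.104 0.102] 8.3 collar [0.61 0.02] 0.048 119
white rect [0.574 0.138] [0.126 0.148] 8.2 collar [0.581 0.136] 0.041 146
stopper [ 0.682 -0.172  0.139] [ 0.669 -0.19  -0.002] [ 0.747 -0.162  0.154] 56
flask z 0.015 0.03 [ 0.668 -0.169  0.025] [ 0.656 -0.192  0.015] [ 0.693 -0.149  0.03 ] 74
flask z 0.03 0.05 [ 0.672 -0.17   0.04 ] [ 0.659 -0.189  0.03 ] [ 0.694 -0.152  0.05 ] 101
flask z 0.06 0.12 [ 0.674 -0.17   0.088] [ 0.671 -0.177  0.06 ] [ 0.678 -0.164  0.116] 42
flask z 0.12 0.15 [ 0.675 -0.17   0.136] [ 0.67  -0.18   0.123] [ 0.688 -0.162  0.15 ] 36
stopper ray z=.148 343.89285714285717 140.91071428571428 [ 0.678 -0.172  0.148]
height 0.45 -0.55 0.072
height 0.45 -0.5 0.003
height 0.5 -0.3 0.03
```

```bash
python3 - <<'E'
from h import *
d=np.load("top0.npz");P=cloud(d);hsv=cv2.cvtColor(d["image"],cv2.COLOR_RGB2HSV)
roi=np.zeros((400,640),bool);roi[150:270,185:312]=1
m=roi&(P[...,2]>.021)&(P[...,2]<.032)&(hsv[...,2]>150)
m=cv2.morphologyEx(m.astype(np.uint8),cv2.MORPH_CLOSE,np.ones((9,9)));m=cv2.morphologyEx(m,cv2.MORPH_OPEN,np.ones((15,15)))
c=max(cv2.findContours(m,0,1)[0],key=cv2.contourArea)[:,0]
w=world(d,c[:,0],c[:,1],z=.026)[:,:2].astype(np.float32)
r=cv2.minAreaRect(w);print(r); a=np.radians(r[2]);ex=np.array([np.cos(a),np.sin(a)]);ey=np.array([-ex[1],ex[0]])
if abs(ex[0])<.7: ex,ey=-ey if ey[0]<0 else ey,ex
ey=ey*np.sign(ey[1])
print(ex,ey)
for n,i,j in(("yellow",-1,1),("orange",-1,-1),("blue",1,-1),("white",1,1)):
    q=np.array(r[0])+.055*(i*ex+j*ey)
    # refine: circle LSQ on rim points
    s=roi&(np.hypot(P[...,0]-q[0],P[...,1]-q[1])<.045)&(P[...,2]>.0315)&(P[...,2]<.042)
    p=P[s][:,:2];A=np.c_[2*p,np.ones(len(p))];k=np.linalg.lstsq(A,(p**2).sum(1),rcond=None)[0]
    # well floor
    f=roi&(np.hypot(P[...,0]-q[0],P[...,1]-q[1])<.03)&(P[...,2]<.013)
    print(n,q.round(3),"rim",k[:2].round(3),np.sqrt(k[2]+k[0]**2+k[1]**2).round(3),len(p),"floor",P[f].mean(0).round(3),f.sum())
E
python3 - <<'E'
import cv2
im=cv2.imread("pics/top0.png")[155:270,185:312];cv2.imwrite("pics/carrier.png",cv2.resize(im,None,fx=5,fy=5,interpolation=2))
E
```

```text
((0.5258772373199463, 0.06510496139526367), (0.20751860737800598, 0.19680319726467133), 52.31772232055664)
[ 0.79141265 -0.61128228] [0.61128228 0.79141265]
yellow [0.516 0.142] rim [0.517 0.144] 0.032 75 floor [0.518 0.14  0.007] 36
orange [0.449 0.055] rim [0.45  0.057] 0.04 41 floor [0.436 0.057 0.005] 68
blue [ 0.536 -0.012] rim [ 0.54  -0.014] 0.039 41 floor [ 0.544 -0.021  0.006] 42
white [0.603 0.075] rim [0.604 0.076] 0.032 65 floor [0.6   0.069 0.007] 51
```

View pics/carrier.png

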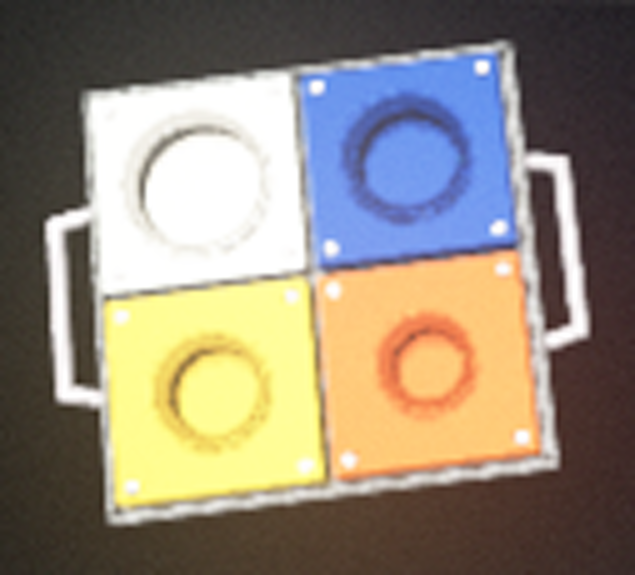

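The crop shows the four blocks meeting at about (316,276). The collar centres are white (200,185), blue (407,158), orange (427,365) and yellow (213,392). I'll cast these onto their heights.

```bash
python3 - <<'E'
from h import *
d=np.load("top0.npz")
f=lambda x,y,z:world(d,185+(x+.5)/5-.5,155+(y+.5)/5-.5,z=z)[:2]
C=f(316,276,.026);print("centre",C.round(4))
corn=[f(*p,.026) for p in((303,68),(328,482),(105,296),(518,249))]
ex=corn[0]-corn[1];ey=corn[2]-corn[3];a=np.degrees([np.arctan2(ex[1],ex[0]),np.arctan2(-ey[0],ey[1])]);print("lens",np.hypot(*ex),np.hypot(*ey),"ang",a)
th=np.radians(a.mean());ex=np.array([np.cos(th),np.sin(th)]);ey=np.array([-ex[1],ex[0]])
obs=[]
for n,i,j,p in(("yellow",-1,1,(213,392)),("orange",-1,-1,(427,365)),("blue",1,-1,(407,158)),("white",1,1,(200,185))):
    q=f(*p,.033); obs.append(q-.055*(i*ex+j*ey)); print(n,"ring",q.round(3),"pred",(C+.055*(i*ex+j*ey)).round(3))
C2=np.mean(obs,0);print("C from rings",C2.round(4))
for n,i,j in(("yellow",-1,1),("orange",-1,-1),("blue",1,-1),("white",1,1)): print(n,(.5*(C+C2)+.055*(i*ex+j*ey)).round(4))
E
```

```text
centre [0.5322 0.0695]
lens 0.21967689627994363 0.21388648453764286 ang [6.91752097 7.72325372]
yellow ring [0.47  0.116] pred [0.471 0.117]
orange ring [0.486 0.009] pred [0.485 0.008]
blue ring [0.594 0.025] pred [0.594 0.022]
white ring [0.578 0.131] pred [0.58  0.131]
C from rings [0.532  0.0703]
yellow [0.4705 0.1175]
orange [0.4845 0.0084]
blue [0.5936 0.0224]
white [0.5796 0.1315]
```

```bash
cat > go.py <<'E'
# usage: go.py x y z yaw_deg  -> shift/turn in tool axes from measured pose
import sys,numpy as np
from rig import readout
from scipy.spatial.transform import Rotation as Ro
x,y,z,a=map(float,sys.argv[1:5]);s=readout.read_state();R=np.array(s["ee_rot"]);p=np.array(s["eef_pos"])
c,n=np.cos(np.radians(a)),np.sin(np.radians(a));T=np.array([[c,n,0],[n,-c,0],[0,0,-1]])
d=R.T@(np.array([x,y,z])-p)*1000;r=Ro.from_matrix(R.T@T).as_rotvec()*180/np.pi/6
print("t",round(s["clock"],1),"pos",p.round(4),"q",np.round(s["joint_pos"],2),"F",np.round(s["contact_force"],1),"gap",round(s["finger_gap"]*1e3,1),round(s["grasp_force"],1),"\nrow",d.round(1),r.round(2))
E
python3 go.py .555 -.166 .24 0
```

```text
t 0.1 pos [ 0.2518 -0.5164  0.1747] q [-1.14  0.32  1.57 -0.    1.26 -0.02] F [0.5 0.7 0.4] gap 91.1 0.0 
row [ 426.1 -182.1  -65. ] [-0.01  0.    4.33]
```

```bash
python3 -m creep '[[0,0,-65,0,0,0,85],[0,0,-65,0,0,0,85],[43,-18,-65,0,0,0.4,85],[85,-36,-65,0,0,0.8,85],[128,-55,-65,0,0,1.3,85],[170,-73,-65,0,0,1.7,85],[213,-91,-65,0,0,2.2,85],[256,-109,-65,0,0,2.6,85],[298,-127,-65,0,0,3,85],[341,-146,-65,0,0,3.5,85],[384,-164,-65,0,0,3.9,85],[426,-182,-65,0,0,4.33,85],[426,-182,-65,0,0,4.33,85],[426,-182,-65,0,0,4.33,85],[426,-182,-65,0,0,4.33,85],[426,-182,-65,0,0,4.33,85],[426,-182,-65,0,0,4.33,85]]' 10; python3 go.py .555 -.166 .042 0
python3 - <<'E'
from rig import get_image
import cv2,numpy as np
from h import *
d=get_image("top");cv2.imwrite("pics/top1.png",d["image"][:,:,::-1]);np.savez("top1.npz",**d)
d=get_image("scene");cv2.imwrite("pics/scene1.png",d["image"][:,:,::-1]);np.savez("scene1.npz",**d)
E
```

```text
clock: 1.8
eef_pos: [0.5545, -0.1675, 0.2406]
ee_rot: [[1.0, -0.001, 0.0], [-0.001, -1.0, -0.0], [0.0, 0.0, -1.0]]
contact_force: [0.8, 0.9, -0.2]
finger_gap: 0.0849
grasp_force: 0.0
t 1.8 pos [ 0.5545 -0.1675  0.2406] q [-0.31  0.29  1.44 -0.    1.41  1.26] F [ 0.8  0.9 -0.2] gap 84.9 0.0 
row [  0.5  -1.6 198.6] [ 0.   -0.   -0.01]
```

View pics/scene1.png

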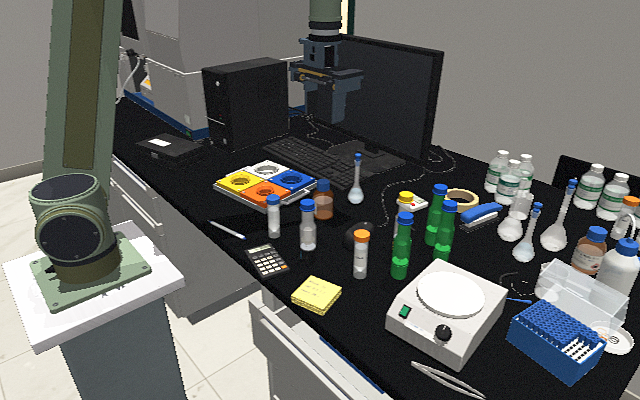

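The scene view shows everything upright and the gripper clear above the bottle, whose cap is at (324,184). I'll descend and grip it.

```bash
python3 -m creep '[[0,-1.5,30,0,0,0,85],[0,-1.5,65,0,0,0,85],[0,-1.5,100,0,0,0,85],[0,-1.5,130,0,0,0,85],[0,-1.5,155,0,0,0,85],[0,-1.5,175,0,0,0,85],[0,-1.5,190,0,0,0,85],[0,-1.5,199,0,0,0,85],[0,-1.5,199,0,0,0,85],[0,-1.5,199,0,0,0,40],[0,-1.5,199,0,0,0,40],[0,-1.5,199,0,0,0,40],[0,-1.5,199,0,0,0,40],[0,-1.5,199,0,0,0,40],[0,-1.5,199,0,0,0,40],[0,-1.5,199,0,0,0,40],[0,-1.5,199,0,0,0,40]]' 25; python3 go.py .5795 .1315 .12 0
```

```text
clock: 3.6
eef_pos: [0.5556, -0.1657, 0.0419]
ee_rot: [[1.0, 0.001, 0.001], [0.001, -1.0, -0.001], [0.001, 0.001, -1.0]]
contact_force: [-1.1, -3.0, 2.3]
finger_gap: 0.04
grasp_force: 12.5
t 3.6 pos [ 0.5556 -0.1657  0.0419] q [-0.31  0.44  1.74 -0.    0.96  1.26] F [-1.1 -3.   2.3] gap 40.0 12.5 
row [  24.2 -297.1  -78.5] [ 0.01 -0.01  0.01]
```

The gap is 40 mm where 56 was expected, so I'll look before moving.

```bash
python3 - <<'E'
from rig import get_image,readout
import cv2,numpy as np
for n,(a,b,c,e) in dict(scene=(100,250,220,460),top=(120,280,270,420)).items():
    d=get_image(n);np.savez(f"{n}2.npz",**d);cv2.imwrite(f"pics/{n}2.png",cv2.resize(d["image"][a:b,c:e,::-1],None,fx=3,fy=3,interpolation=2))
im=[cv2.imread(f"pics/{n}2.png") for n in("scene","top")]
h=max(i.shape[0] for i in im);im=[cv2.copyMakeBorder(i,0,h-i.shape[0],0,0,0) for i in im]
o=np.hstack(im);cv2.imwrite("pics/both2.png",cv2.resize(o,(800,int(o.shape[0]*800/o.shape[1]))))
print(readout.read_state()["finger_gap"],readout.read_state()["grasp_force"])
E
```

```text
0.04050642368656452 12.669702545535984
```

View pics/both2.png

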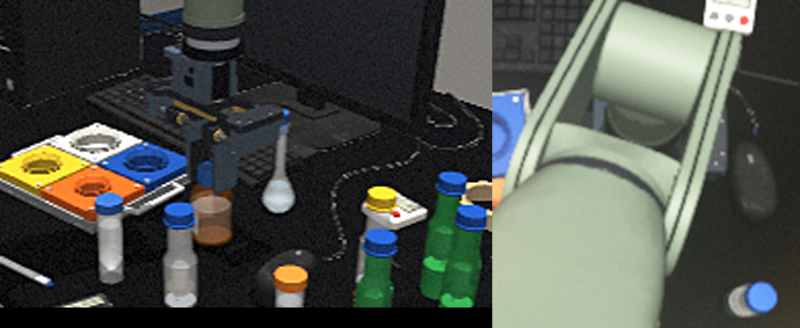

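```bash
python3 -m creep '[[0,0,0,0,0,0,30],[0,0,0,0,0,0,30],[0,0,0,0,0,0,30]]' 25; python3 - <<'E'
from h import *
d=np.load("scene2.npz");T=np.linalg.inv(d["pose"])
for p in[(.5556,-.1657,.042),(.5556,-.196,.042),(.5556,-.1657,0),(.5556,-.1657,.107)]:
    c=T@np.r_[p,1];u=d["cx"]+d["fx"]*c[0]/-c[2];v=d["cy"]-d["fy"]*c[1]/-c[2];print(p,round(u),round(v),"crop",round((u-220)*2.05),round((v-100)*2.05))
P=cloud(d)
s=np.zeros((400,640),bool);s[185:225,305:345]=1
hsv=cv2.cvtColor(d["image"],cv2.COLOR_RGB2HSV);b=s&(hsv[...,0]>3)&(hsv[...,0]<18)&(hsv[...,1]>90)
print(b.sum(),P[b].mean(0).round(3),np.percentile(P[b],5,axis=0).round(3),np.percentile(P[b],95,axis=0).round(3))
E
```

```text
clock: 4.0
eef_pos: [0.5556, -0.1656, 0.0418]
ee_rot: [[1.0, 0.001, 0.001], [0.001, -1.0, -0.001], [0.001, 0.001, -1.0]]
contact_force: [-1.7, -5.0, 4.7]
finger_gap: 0.0398
grasp_force: 24.4
(0.5556, -0.1657, 0.042) 323 202 crop 211 209
(0.5556, -0.196, 0.042) 330 206 crop 226 217
(0.5556, -0.1657, 0) 323 215 crop 210 236
(0.5556, -0.1657, 0.107) 323 180 crop 211 165
374 [ 0.542 -0.184  0.04 ] [ 0.527 -0.193  0.002] [ 0.57  -0.154  0.078]
```

```bash
python3 - <<'E'
from rig import get_image
from h import *
d=get_image("scene");np.savez("scene3.npz",**d)
cv2.imwrite("pics/s3.png",cv2.resize(d["image"][140:225,285:385,::-1],None,fx=7,fy=7,interpolation=2))
P=cloud(d)
for u in (310,322,326,330,334,338,342):
    print(u,[tuple(P[v,u].round(3)) for v in range(170,206,5)])
E
```

```text
310 [(np.float64(0.538), np.float64(-0.133), np.float64(0.13)), (np.float64(0.535), np.float64(-0.136), np.float64(0.118)), (np.float64(0.535), np.float64(-0.137), np.float64(0.104)), (np.float64(0.629), np.float64(-0.025), np.float64(0.014)), (np.float64(0.625), np.float64(-0.03), np.float64(-0.0)), (np.float64(0.604), np.float64(-0.054), np.float64(-0.0)), (np.float64(0.404), np.float64(-0.292), np.float64(0.156)), (np.float64(0.388), np.float64(-0.31), np.float64(0.157))]
322 [(np.float64(0.726), np.float64(0.029), np.float64(0.016)), (np.float64(0.701), np.float64(0.001), np.float64(0.016)), (np.float64(0.553), np.float64(-0.164), np.float64(0.108)), (np.float64(0.544), np.float64(-0.174), np.float64(0.1)), (np.float64(0.543), np.float64(-0.176), np.float64(0.086)), (np.float64(0.538), np.float64(-0.182), np.float64(0.076)), (np.float64(0.535), np.float64(-0.186), np.float64(0.064)), (np.float64(0.534), np.float64(-0.187), np.float64(0.049))]
326 [(np.float64(0.533), np.float64(-0.201), np.float64(0.156)), (np.float64(0.538), np.float64(-0.195), np.float64(0.139)), (np.float64(0.
[... 1572 characters left out ...]
, np.float64(-0.085), np.float64(-0.001)), (np.float64(0.668), np.float64(-0.108), np.float64(-0.0)), (np.float64(0.646), np.float64(-0.132), np.float64(0.001)), (np.float64(0.627), np.float64(-0.152), np.float64(-0.0))]
342 [(np.float64(0.545), np.float64(-0.245), np.float64(0.168)), (np.float64(0.743), np.float64(-0.047), np.float64(0.02)), (np.float64(0.719), np.float64(-0.072), np.float64(0.02)), (np.float64(0.702), np.float64(-0.09), np.float64(0.015)), (np.float64(0.689), np.float64(-0.104), np.float64(0.008)), (np.float64(0.678), np.float64(-0.115), np.float64(-0.001)), (np.float64(0.653), np.float64(-0.142), np.float64(0.002)), (np.float64(0.635), np.float64(-0.16), np.float64(0.0))]
```

View pics/s3.png

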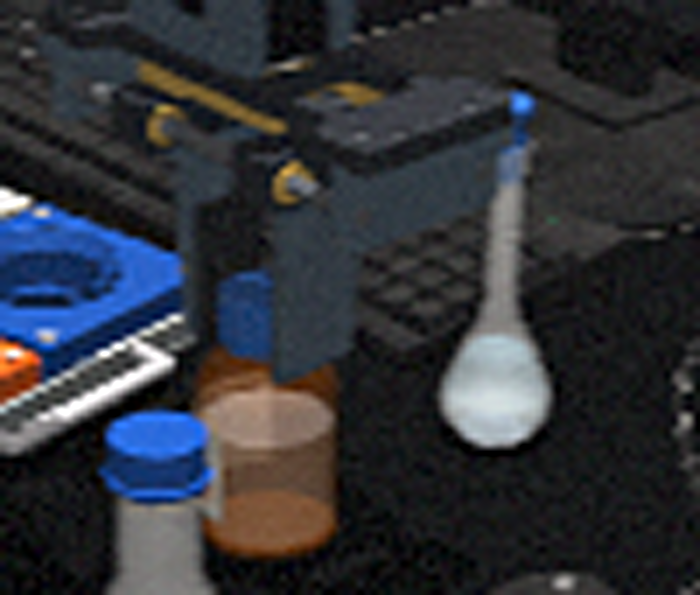

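The fingertips end about 36 mm higher than the TCP reading implies, so the fingers are on the bottle's neck and cap. I'll check this against the first pictures, where the arm was free.

```bash
python3 - <<'E'
from h import *
for f,x,y,z in(("scene0",.252,-.516,.175),("scene1",.5545,-.1675,.2406),("scene3",.5556,-.1657,.0418)):
    d=np.load(f+".npz");P=cloud(d);hsv=cv2.cvtColor(d["image"],cv2.COLOR_RGB2HSV)
    s=(np.hypot(P[...,0]-x,P[...,1]-y)<.085)&(P[...,2]>z-.02)&(d["z_map"]>0)&(P[...,2]<z+.2)
    p=P[s]; print(f,"n",s.sum())
    b=np.arange(z-.02,z+.17,.01)
    for a in b:
        q=p[(p[:,2]>=a)&(p[:,2]<a+.01)]
        if len(q): print(round((a-z)*1e3),len(q),q.min(0).round(3)[:2],q.max(0).round(3)[:2])
E
```

```text
scene0 n 5893
30 15 [ 0.213 -0.569] [ 0.258 -0.47 ]
40 115 [ 0.212 -0.572] [ 0.287 -0.468]
50 137 [ 0.211 -0.573] [ 0.289 -0.468]
60 142 [ 0.211 -0.574] [ 0.29  -0.468]
70 154 [ 0.21  -0.575] [ 0.291 -0.468]
80 164 [ 0.21  -0.576] [ 0.29  -0.467]
90 170 [ 0.21  -0.576] [ 0.283 -0.463]
100 104 [ 0.209 -0.576] [ 0.269 -0.465]
110 76 [ 0.184 -0.601] [ 0.311 -0.463]
120 354 [ 0.184 -0.601] [ 0.308 -0.464]
130 669 [ 0.184 -0.601] [ 0.297 -0.459]
140 549 [ 0.184 -0.601] [ 0.293 -0.461]
150 1693 [ 0.184 -0.601] [ 0.319 -0.432]
160 464 [ 0.189 -0.596] [ 0.305 -0.432]
scene1 n 2567
30 10 [ 0.536 -0.216] [ 0.564 -0.117]
40 96 [ 0.534 -0.22 ] [ 0.571 -0.116]
50 99 [ 0.533 -0.22 ] [ 0.57  -0.118]
60 102 [ 0.533 -0.222] [ 0.571 -0.112]
70 116 [ 0.534 -0.223] [ 0.569 -0.112]
80 110 [ 0.534 -0.224] [ 0.57  -0.114]
90 115 [ 0.533 -0.224] [ 0.57  -0.111]
100 113 [ 0.533 -0.225] [ 0.571 -0.11 ]
110 75 [ 0.516 -0.247] [ 0.585 -0.091]
120 245 [ 0.512 -0.249] [ 0.589 -0.091]
130 270 [ 0.512 -0.25 ] [ 0.585 -0.09 ]
140 168 [ 0.513 -0.252] [ 0.573 -0.09 ]
150 359 [ 0.513 -0.252] [ 0.589 -0.085]
160 208 [ 0.515 -0.249] [ 0.589 -0.086]
scene3 n 2467
-20 60 [ 0.523 -0.197] [ 0.57  -0.159]
-10 60 [ 0.524 -0.194] [ 0.571 -0.168]
0 63 [ 0.524 -0.195] [ 0.572 -0.163]
10 66 [ 0.524 -0.195] [ 0.571 -0.15 ]
20 80 [ 0.525 -0.193] [ 0.575 -0.147]
30 79 [ 0.529 -0.192] [ 0.57  -0.141]
40 74 [ 0.535 -0.195] [ 0.57  -0.138]
50 83 [ 0.532 -0.196] [ 0.571 -0.132]
60 119 [ 0.535 -0.196] [ 0.572 -0.133]
70 79 [ 0.535 -0.198] [ 0.57  -0.133]
80 77 [ 0.536 -0.198] [ 0.572 -0.133]
90 65 [ 0.534 -0.199] [ 0.558 -0.135]
100 49 [ 0.535 -0.198] [ 0.556 -0.131]
110 51 [ 0.522 -0.248] [ 0.581 -0.087]
120 174 [ 0.514 -0.247] [ 0.588 -0.088]
130 241 [ 0.514 -0.247] [ 0.587 -0.088]
140 160 [ 0.514 -0.251] [ 0.576 -0.089]
150 340 [ 0.515 -0.249] [ 0.59  -0.084]
160 215 [ 0.52 -0.25] [ 0.59  -0.083]
170 117 [ 0.529 -0.182] [ 0.578 -0.116]
```

Both free poses agree. The real tips are about 37 mm above the reported TCP, and xy matches. So grasp height = reported z + 56 mm, and I'll use that from here on. I'll open, go 37 mm lower and regrip.

```bash
python3 -m creep '[[0,0,0,0,0,0,85],[0,0,0,0,0,0,85],[0,0,0,0,0,0,85],[0,0,0,0,0,0,85],[0,0,0,0,0,0,85],[0,0,0,0,0,0,85],[0,0,0,0,0,0,85],[0,0,15,0,0,0,85],[0,0,28,0,0,0,85],[0,0,37,0,0,0,85],[0,0,37,0,0,0,85],[0,0,37,0,0,0,40],[0,0,37,0,0,0,40],[0,0,37,0,0,0,40],[0,0,37,0,0,0,40],[0,0,37,0,0,0,40],[0,0,37,0,0,0,40],[0,0,37,0,0,0,40]]' 25; python3 go.py .5795 .1315 .075 0
```

```text
clock: 5.85
eef_pos: [0.5559, -0.1658, 0.0051]
ee_rot: [[1.0, 0.001, 0.002], [0.001, -1.0, -0.002], [0.002, 0.002, -1.0]]
contact_force: [0.1, -3.8, 4.8]
finger_gap: 0.0549
grasp_force: 25.0
t 5.8 pos [ 0.5559 -0.1658  0.0051] q [-0.31  0.48  1.78 -0.    0.88  1.26] F [ 0.1 -3.8  4.8] gap 54.9 25.0 
row [  23.9 -297.2  -70.3] [ 0.01 -0.02  0.01]
```

```bash
python3 -m creep '[[0,0,-10,0,0,0,40],[0,0,-30,0,0,0,40],[0,0,-55,0,0,0,40],[0,0,-70,0,0,0,40],[1,-12,-70,0,0,0,40],[3,-36,-70,0,0,0,40],[5,-65,-70,0,0,0,40],[8,-97,-70,0,0,0,40],[11,-130,-70,0,0,0,40],[13,-163,-70,0,0,0,40],[16,-196,-70,0,0,0,40],[19,-229,-70,0,0,0,40],[21,-258,-70,0,0,0,40],[23,-280,-70,0,0,0,40],[24,-293,-70,0,0,0,40],[24,-297,-70,0,0,0,40],[24,-297,-70,0,0,0,40],[24,-297,-70,0,0,0,40],[24,-297,-70,0,0,0,40]]' 25; python3 go.py .5795 .1315 .0135 0;  python3 - <<'E'
from rig import get_image
from h import *
d=get_image("scene");np.savez("s4.npz",**d)
cv2.imwrite("pics/s4.png",cv2.resize(d["image"][120:250,200:380,::-1],None,fx=4,fy=4,interpolation=2))
E
```

```text
clock: 7.75
eef_pos: [0.5789, 0.131, 0.0744]
ee_rot: [[1.0, -0.001, -0.0], [-0.001, -1.0, -0.0], [-0.0, 0.0, -1.0]]
contact_force: [0.0, 0.1, -2.7]
finger_gap: 0.0547
grasp_force: 25.0
t 7.8 pos [0.5789 0.131  0.0744] q [ 0.2   0.43  1.67 -0.    1.05  1.78] F [ 0.   0.1 -2.7] gap 54.7 25.0 
row [ 0.6 -0.6 60.9] [ 0.    0.   -0.01]
```

View pics/s4.png

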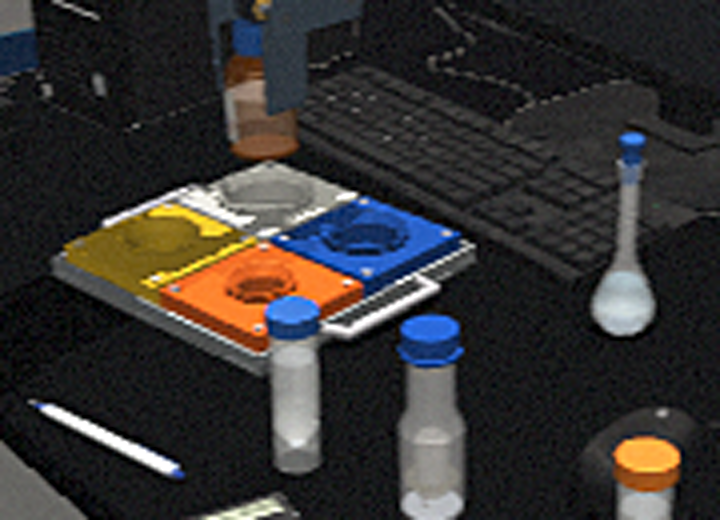

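The bottle hangs upright above the white well: bottle base at (265,150), well at (265,195). Lowering it now.

```bash
python3 -m creep '[[0.5,-0.5,10,0,0,0,40],[0.5,-0.5,25,0,0,0,40],[0.5,-0.5,38,0,0,0,40],[0.5,-0.5,46,0,0,0,40],[0.5,-0.5,51,0,0,0,40],[0.5,-0.5,55,0,0,0,40],[0.5,-0.5,58,0,0,0,40],[0.5,-0.5,60,0,0,0,40],[0.5,-0.5,61,0,0,0,40],[0.5,-0.5,61.5,0,0,0,40],[0.5,-0.5,61.5,0,0,0,40]]' 25
```

```text
clock: 8.9
eef_pos: [0.5798, 0.1327, 0.0131]
ee_rot: [[1.0, 0.0, 0.001], [0.0, -1.0, 0.0], [0.001, -0.0, -1.0]]
contact_force: [1.7, 2.3, -2.4]
finger_gap: 0.0546
grasp_force: 25.0
```

```bash
python3 -m creep '[[0,1,1,0,0,0,40],[0,1,2,0,0,0,40],[0,1,2,0,0,0,40]]' 25
```

```text
clock: 9.2
eef_pos: [0.58, 0.1326, 0.013]
ee_rot: [[1.0, -0.0, 0.002], [-0.0, -1.0, 0.002], [0.002, -0.002, -1.0]]
contact_force: [-2.6, 4.3, 9.0]
finger_gap: 0.0546
grasp_force: 25.0
```

```bash
python3 -m creep '[[0,0,0,0,0,0,80],[0,0,0,0,0,0,80],[0,0,0,0,0,0,80],[0,0,0,0,0,0,80],[0,0,0,0,0,0,80],[0,0,-10,0,0,0,80],[0,0,-35,0,0,0,80],[0,0,-70,0,0,0,80],[0,0,-110,0,0,0,80],[0,0,-140,0,0,0,80],[0,0,-150,0,0,0,80],[0,0,-150,0,0,0,80]]' 25; python3 go.py .446 -.411 .16 -41;  python3 - <<'E'
from rig import get_image
from h import *
d=get_image("top");np.savez("top4.npz",**d)
cv2.imwrite("pics/t4.png",d["image"][...,::-1])
E
```

```text
clock: 10.4
eef_pos: [0.5804, 0.1317, 0.1627]
ee_rot: [[1.0, 0.0, 0.004], [0.0, -1.0, 0.001], [0.004, -0.001, -1.0]]
contact_force: [0.2, -0.2, -0.0]
finger_gap: 0.0799
grasp_force: 0.0
t 10.4 pos [0.5804 0.1317 0.1627] q [ 0.2   0.36  1.54 -0.    1.24  1.77] F [ 0.2 -0.2 -0. ] gap 79.9 0.0 
row [-134.6  542.6    1.9] [-0.02 -0.03  6.84]
```

```bash
python3 -m creep '[[-4,16,2,0,0,0.2,60],[-12,48,2,0,0,0.6,60],[-21,86,2,0,0,1.1,60],[-31,126,2,0,0,1.6,60],[-41,166,2,0,0,2.1,60],[-51,206,2,0,0,2.6,60],[-61,246,2,0,0,3.1,60],[-71,286,2,0,0,3.6,60],[-81,326,2,0,0,4.1,60],[-91,366,2,0,0,4.6,60],[-101,406,2,0,0,5.1,60],[-111,446,2,0,0,5.6,60],[-120,486,2,0,0,6.1,60],[-128,516,2,0,0,6.5,60],[-133,535,2,0,0,6.8,60],[-134.5,543,2,0,0,6.84,60],[-134.5,543,2,0,0,6.84,60],[-134.5,543,2,0,0,6.84,60]]' 20; python3 go.py .446 -.411 .020 -41;  python3 - <<'E'
from rig import get_image
from h import *
d=get_image("top");np.savez("top4.npz",**d);P=cloud(d)
for f in("top4",):
  hsv=cv2.cvtColor(d["image"],cv2.COLOR_RGB2HSV)
  for n,lo,hi in(("orange",8,20),("yellow",22,35)):
    s=(hsv[...,0]>lo)&(hsv[...,0]<hi)&(hsv[...,1]>90)&(P[...,1]<-.3)&(P[...,1]>-.45)&(P[...,2]>.09)&(P[...,0]<.65)
    if s.sum(): print(n,s.sum(),P[s].mean(0).round(3))
  s=(hsv[...,0]>100)&(hsv[...,0]<125)&(hsv[...,1]>90)&(abs(P[...,0]-.58)<.04)&(abs(P[...,1]-.13)<.03)&(P[...,2]>.09);print("amber cap",s.sum(),P[s].mean(0).round(3),P[s].max(0).round(3))
d=get_image("scene");cv2.imwrite("pics/s5.png",cv2.resize(d["image"][110:290,190:490,::-1],None,fx=2.6,fy=2.6,interpolation=2))
E
```

```text
clock: 12.25
eef_pos: [0.4453, -0.4102, 0.1586]
ee_rot: [[0.755, -0.656, -0.001], [-0.656, -0.755, 0.001], [-0.001, -0.001, -1.0]]
contact_force: [0.1, 0.2, 0.6]
finger_gap: 0.0599
grasp_force: 0.0
t 12.2 pos [ 0.4453 -0.4102  0.1586] q [-0.76  0.38  1.52  0.    1.25  1.52] F [0.1 0.2 0.6] gap 59.9 0.0 
row [  1.2   0.2 138.6] [-0.01  0.01  0.01]
orange 188 [ 0.448 -0.406  0.123]
yellow 150 [ 0.58  -0.41   0.166]
amber cap 147 [0.577 0.131 0.114] [0.592 0.146 0.118]
```

View pics/s5.png

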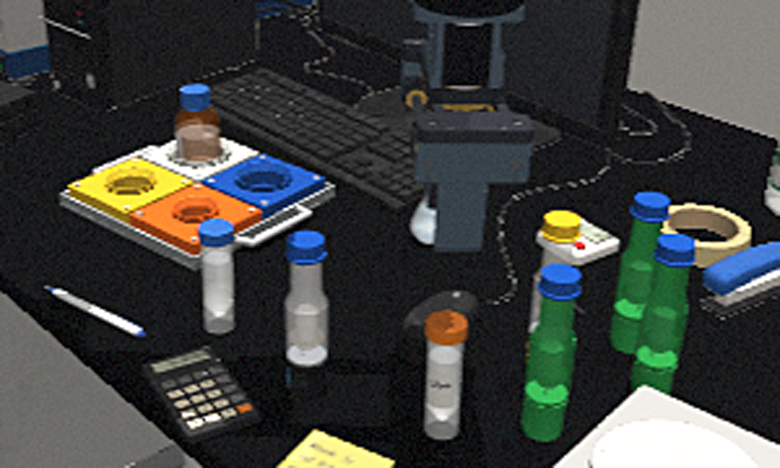

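The bottle is seated in the white block at (200,150), with its cap top at 0.115 m. The gripper is above the orange tube at (445,375). Descending to grip it.

```bash
python3 -m creep '[[1,0,15,0,0,0,60],[1,0,45,0,0,0,60],[1,0,80,0,0,0,60],[1,0,105,0,0,0,60],[1,0,122,0,0,0,60],[1,0,133,0,0,0,60],[1,0,138,0,0,0,60],[1,0,138,0,0,0,60],[1,0,138,0,0,0,15],[1,0,138,0,0,0,15],[1,0,138,0,0,0,15],[1,0,138,0,0,0,15],[1,0,138,0,0,0,15],[1,0,138,0,0,0,15],[1,0,138,0,0,0,15]]' 12; python3 go.py .446 -.411 .20 -41
```

```text
clock: 13.85
eef_pos: [0.4464, -0.4125, 0.0215]
ee_rot: [[0.754, -0.656, 0.001], [-0.656, -0.754, -0.001], [0.001, 0.0, -1.0]]
contact_force: [-0.4, 0.5, 2.9]
finger_gap: 0.0329
grasp_force: 12.0
t 13.8 pos [ 0.4464 -0.4125  0.0215] q [-0.76  0.5   1.7  -0.    0.95  1.52] F [-0.4  0.5  2.9] gap 32.9 12.0 
row [  -1.1   -0.9 -178.5] [ 0.   -0.01 -0.  ]
```

The gap is 33 mm where 29 was expected, so the pads probably catch the cap's edge. I'll regrip 11 mm lower.

```bash
python3 -m creep '[[0,0,0,0,0,0,55],[0,0,0,0,0,0,55],[0,0,0,0,0,0,55],[0,0,0,0,0,0,55],[0,0,5,0,0,0,55],[0,0,11,0,0,0,55],[0,0,11,0,0,0,55],[0,0,11,0,0,0,15],[0,0,11,0,0,0,15],[0,0,11,0,0,0,15],[0,0,11,0,0,0,15],[0,0,11,0,0,0,15],[0,0,11,0,0,0,15],[0,0,11,0,0,0,15]]' 12; python3 go.py .446 -.411 .20 -41
```

```text
clock: 15.25
eef_pos: [0.4461, -0.4123, 0.0102]
ee_rot: [[0.754, -0.656, 0.0], [-0.656, -0.754, -0.0], [0.001, 0.0, -1.0]]
contact_force: [0.8, -0.6, 0.5]
finger_gap: 0.0327
grasp_force: 12.0
t 15.2 pos [ 0.4461 -0.4123  0.0102] q [-0.76  0.51  1.71 -0.    0.92  1.52] F [ 0.8 -0.6  0.5] gap 32.7 12.0 
row [  -0.9   -0.9 -189.8] [ 0. -0. -0.]
```

The gap is 32.7 mm again, so the reading is about 4 mm high on narrow things and the body is held at 66 mm. I'll lift high and carry it.

```bash
python3 -m creep '[[0,0,-8,0,0,0,15],[0,0,-28,0,0,0,15],[0,0,-60,0,0,0,15],[0,0,-95,0,0,0,15],[0,0,-130,0,0,0,15],[0,0,-160,0,0,0,15],[0,0,-175,0,0,0,15],[0,0,-180,0,0,0,15],[0,0,-180,0,0,0,15]]' 12; python3 go.py .4845 .0085 .19 -10
```

```text
clock: 16.15
eef_pos: [0.4461, -0.4122, 0.1906]
ee_rot: [[0.754, -0.656, 0.001], [-0.656, -0.754, -0.001], [0.001, 0.0, -1.0]]
contact_force: [-0.2, 0.3, -0.1]
finger_gap: 0.0324
grasp_force: 12.0
t 16.1 pos [ 0.4461 -0.4122  0.1906] q [-0.76  0.36  1.46 -0.    1.32  1.52] F [-0.2  0.3 -0.1] gap 32.4 12.0 
row [-2.471e+02 -3.427e+02  3.000e-01] [ 0.   -0.01 -5.17]
```

```bash
python3 -m creep '[[-7,-10,0,0,0,-0.1,15],[-22,-30,0,0,0,-0.4,15],[-39,-54,0,0,0,-0.8,15],[-57,-79,0,0,0,-1.2,15],[-76,-105,0,0,0,-1.6,15],[-95,-132,0,0,0,-2,15],[-114,-158,0,0,0,-2.4,15],[-133,-184,0,0,0,-2.8,15],[-152,-211,0,0,0,-3.2,15],[-171,-237,0,0,0,-3.6,15],[-190,-263,0,0,0,-4,15],[-208,-288,0,0,0,-4.4,15],[-224,-311,0,0,0,-4.7,15],[-237,-329,0,0,0,-5,15],[-245,-340,0,0,0,-5.17,15],[-247,-343,0,0,0,-5.17,15],[-247,-343,0,0,0,-5.17,15],[-247,-343,0,0,0,-5.17,15]]' 12; python3 go.py .4845 .0085 .0185 -10;  python3 - <<'E'
from rig import get_image
from h import *
d=get_image("scene");np.savez("s6.npz",**d);P=cloud(d);hsv=cv2.cvtColor(d["image"],cv2.COLOR_RGB2HSV)
cv2.imwrite("pics/s6.png",cv2.resize(d["image"][80:260,190:400,::-1],None,fx=3,fy=3,interpolation=2))
s=(np.hypot(P[...,0]-.4845,P[...,1]-.0085)<.05)&(P[...,2]>.1)&(P[...,2]<.22)
print("carried: lowest z",np.percentile(P[s][:,2],1).round(3)); q=P[s];q=q[q[:,2]<.215]
for a in(.16,.18,.2): 
  b=q[(q[:,2]>a)&(q[:,2]<a+.02)]; print(a,len(b),b.mean(0).round(3) if len(b) else"",(b.min(0).round(3),b.max(0).round(3)) if len(b) else "")
E
```

```text
clock: 17.95
eef_pos: [0.4845, 0.008, 0.1897]
ee_rot: [[0.985, -0.174, -0.001], [-0.174, -0.985, -0.001], [-0.0, 0.001, -1.0]]
contact_force: [0.3, -0.3, 0.8]
finger_gap: 0.0326
grasp_force: 12.0
t 17.9 pos [0.4845 0.008  0.1897] q [-0.01  0.17  1.74 -0.    1.24  1.74] F [ 0.3 -0.3  0.8] gap 32.6 12.0 
row [ -0.   -0.6 171.2] [ 0.01  0.   -0.01]
carried: lowest z 0.18
0.16 3 [0.475 0.001 0.179] (array([ 0.471, -0.003,  0.179]), array([0.478, 0.005, 0.18 ]))
0.18 76 [0.477 0.001 0.19 ] (array([ 0.466, -0.009,  0.18 ]), array([0.492, 0.018, 0.199]))
0.2 58 [0.477 0.    0.208] (array([ 0.466, -0.007,  0.201]), array([0.493, 0.015, 0.215]))
```

View pics/s6.png

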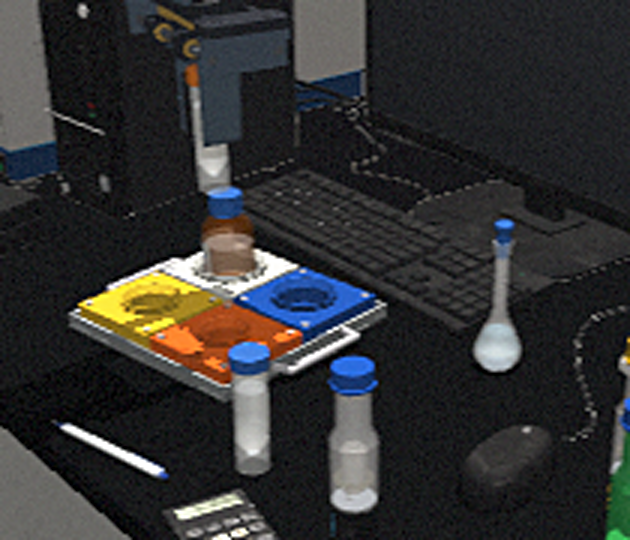

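The tube hangs upright with its bottom at 0.18 m, as computed. Lowering it into the orange well.

```bash
python3 -m creep '[[0,-0.5,12,0,0,0,15],[0,-0.5,35,0,0,0,15],[0,-0.5,65,0,0,0,15],[0,-0.5,95,0,0,0,15],[0,-0.5,120,0,0,0,15],[0,-0.5,137,0,0,0,15],[0,-0.5,147,0,0,0,15],[0,-0.5,154,0,0,0,15],[0,-0.5,160,0,0,0,15],[0,-0.5,164,0,0,0,15],[0,-0.5,167,0,0,0,15],[0,-0.5,169.5,0,0,0,15],[0,-0.5,171.5,0,0,0,15],[0,-0.5,172.5,0,0,0,15],[0,-0.5,172.5,0,0,0,15]]' 12
```

```text
clock: 19.5
eef_pos: [0.4856, 0.0092, 0.0179]
ee_rot: [[0.985, -0.174, 0.002], [-0.174, -0.985, -0.0], [0.002, -0.0, -1.0]]
contact_force: [0.3, -0.0, 2.7]
finger_gap: 0.0328
grasp_force: 12.0
```

```bash
python3 -m creep '[[0,0,0,0,0,0,58],[0,0,0,0,0,0,58],[0,0,0,0,0,0,58],[0,0,0,0,0,0,58],[0,0,0,0,0,0,58],[0,0,-10,0,0,0,58],[0,0,-35,0,0,0,58],[0,0,-70,0,0,0,58],[0,0,-110,0,0,0,58],[0,0,-145,0,0,0,58],[0,0,-160,0,0,0,58],[0,0,-160,0,0,0,58]]' 12; python3 go.py .678 -.171 .18 0
```

```text
clock: 20.7
eef_pos: [0.4867, 0.0092, 0.1807]
ee_rot: [[0.985, -0.174, 0.007], [-0.174, -0.985, -0.0], [0.007, -0.001, -1.0]]
contact_force: [-0.5, -0.5, -0.4]
finger_gap: 0.0581
grasp_force: 0.0
t 20.7 pos [0.4867 0.0092 0.1807] q [-0.    0.17  1.75 -0.    1.21  1.74] F [-0.5 -0.5 -0.4] gap 58.1 0.0 
row [219.7 144.2   2. ] [-0.   -0.07 -1.67]
```

```bash
python3 -m creep '[[10,7,2,0,-0.02,-0.1,55],[33,22,2,0,-0.07,-0.3,55],[63,41,2,0,-0.07,-0.5,55],[95,62,2,0,-0.07,-0.8,55],[127,83,2,0,-0.07,-1.1,55],[158,104,2,0,-0.07,-1.3,55],[187,123,2,0,-0.07,-1.5,55],[208,137,2,0,-0.07,-1.67,55],[219.5,144,2,0,-0.07,-1.67,55],[219.5,144,2,0,-0.07,-1.67,55],[219.5,144,2,0,-0.07,-1.67,55],[219.5,144,2,0,-0.07,-1.67,55]]' 10; python3 go.py .678 -.171 .049 0;  python3 - <<'E'
from rig import get_image
from h import *
d=get_image("scene");np.savez("s7.npz",**d);P=cloud(d);hsv=cv2.cvtColor(d["image"],cv2.COLOR_RGB2HSV)
cv2.imwrite("pics/s7.png",cv2.resize(d["image"][90:240,220:420,::-1],None,fx=3.5,fy=3.5,interpolation=2))
s=(np.hypot(P[...,0]-.678,P[...,1]+.171)<.03)
for a,b in((.1,.13),(.07,.1),(.135,.155)):
  q=P[s&(P[...,2]>a)&(P[...,2]<b)];print(a,len(q),q.mean(0).round(3),q.min(0).round(3),q.max(0).round(3))
s=(hsv[...,0]>8)&(hsv[...,0]<20)&(hsv[...,1]>90)&(np.hypot(P[...,0]-.485,P[...,1]-.009)<.03)&(P[...,2]>.09)
print("tube cap",s.sum(),P[s].mean(0).round(3),P[s].max(0).round(3),P[s].min(0).round(3))
E
```

```text
clock: 21.9
eef_pos: [0.6752, -0.1702, 0.1747]
ee_rot: [[1.0, 0.001, -0.009], [0.001, -1.0, 0.001], [-0.009, -0.001, -1.0]]
contact_force: [0.2, -0.2, 0.4]
finger_gap: 0.0551
grasp_force: 0.0
t 21.9 pos [ 0.6752 -0.1702  0.1747] q [-0.26  0.52  1.24 -0.    1.39  1.31] F [ 0.2 -0.2  0.4] gap 55.1 0.0 
row [  4.    0.9 125.6] [-0.01  0.09  0.01]
0.1 46 [ 0.673 -0.173  0.115] [ 0.667 -0.179  0.101] [ 0.683 -0.166  0.13 ]
0.07 45 [ 0.674 -0.172  0.085] [ 0.668 -0.177  0.071] [ 0.682 -0.165  0.098]
0.135 41 [ 0.675 -0.171  0.145] [ 0.666 -0.18   0.135] [ 0.686 -0.163  0.152]
tube cap 81 [0.479 0.003 0.116] [0.498 0.024 0.122] [ 0.464 -0.007  0.104]
```

View pics/s7.png

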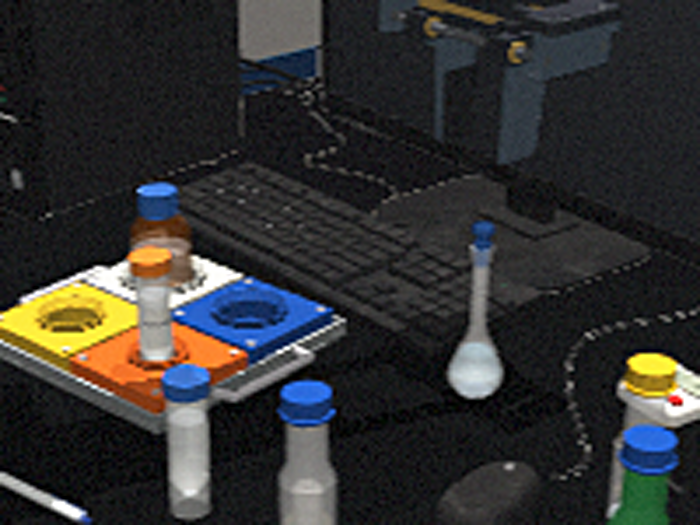

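The tube stands seated in the orange block at (155,330). The flask, with its neck at (482,300), is under the open fingers. Descending to its neck.

```bash
python3 -m creep '[[3.5,0,12,0,0.08,0,50],[3.5,0,35,0,0.08,0,50],[3.5,0,65,0,0.08,0,50],[3.5,0,92,0,0.08,0,50],[3.5,0,110,0,0.08,0,50],[3.5,0,121,0,0.08,0,50],[3.5,0,125.5,0,0.08,0,50],[3.5,0,125.5,0,0.08,0,50],[3.5,0,125.5,0,0.08,0,6],[3.5,0,125.5,0,0.08,0,6],[3.5,0,125.5,0,0.08,0,6],[3.5,0,125.5,0,0.08,0,6],[3.5,0,125.5,0,0.08,0,6],[3.5,0,125.5,0,0.08,0,6],[3.5,0,125.5,0,0.08,0,6],[3.5,0,125.5,0,0.08,0,6]]' 12; python3 go.py .678 -.171 .10 0
```

```text
clock: 23.55
eef_pos: [0.6788, -0.1707, 0.0502]
ee_rot: [[1.0, 0.0, 0.002], [0.0, -1.0, 0.0], [0.002, -0.0, -1.0]]
contact_force: [-0.7, -0.5, 1.3]
finger_gap: 0.0147
grasp_force: 12.0
t 23.6 pos [ 0.6788 -0.1707  0.0502] q [-0.26  0.6   1.42  0.    1.12  1.31] F [-0.7 -0.5  1.3] gap 14.7 12.0 
row [ -0.7   0.3 -49.8] [-0.   -0.01  0.  ]
```

```bash
python3 -m creep '[[0,0,-8,0,0,0,6],[0,0,-25,0,0,0,6],[0,0,-48,0,0,0,6],[0,0,-60,0,0,0,6],[-4,-8,-60,0,0,0,6],[-11,-25,-60,0,0,0,6],[-21,-48,-60,0,0,0,6],[-33,-75,-60,0,0,0,6],[-45,-102,-60,0,0,0,6],[-57,-130,-60,0,0,0,6],[-68,-155,-60,0,0,0,6],[-77,-176,-60,0,0,0,6],[-83,-189,-60,0,0,0,6],[-85,-193,-60,0,0,0,6],[-85,-193,-60,0,0,0,6],[-85,-193,-60,0,0,0,6],[-85,-193,-60,0,0,0,6]]' 12; python3 go.py .5935 .0225 .0585 0;  python3 - <<'E'
from rig import get_image
from h import *
d=get_image("scene")
cv2.imwrite("pics/s8.png",cv2.resize(d["image"][90:240,200:400,::-1],None,fx=3.5,fy=3.5,interpolation=2))
E
```

```text
clock: 25.25
eef_pos: [0.5939, 0.0214, 0.1098]
ee_rot: [[1.0, -0.001, 0.001], [-0.001, -1.0, 0.0], [0.001, -0.0, -1.0]]
contact_force: [0.4, 0.3, -0.3]
finger_gap: 0.0149
grasp_force: 12.0
t 25.2 pos [0.5939 0.0214 0.1098] q [0.02 0.4  1.62 0.   1.12 1.59] F [ 0.4  0.3 -0.3] gap 14.9 12.0 
row [-0.4 -1.  51.3] [-0.   -0.01 -0.01]
```

View pics/s8.png

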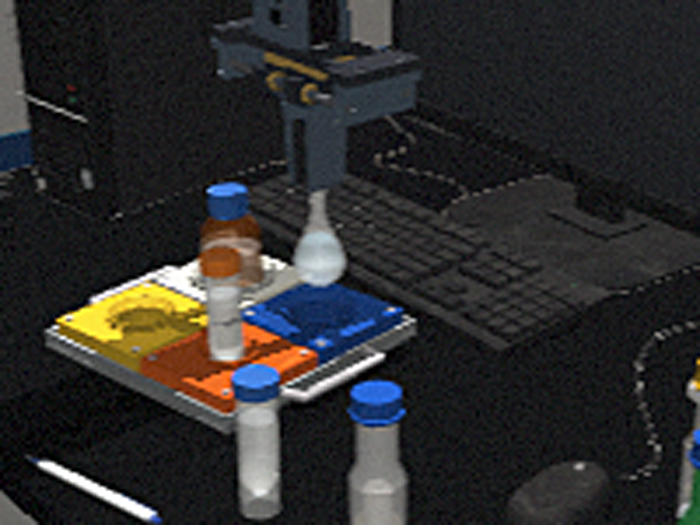

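The flask hangs upright over the blue block, bulb at (320,258). Lowering it.

```bash
python3 -m creep '[[0,-1,8,0,0,0,6],[0,-1,20,0,0,0,6],[0,-1,30,0,0,0,6],[0,-1,37,0,0,0,6],[0,-1,42,0,0,0,6],[0,-1,46,0,0,0,6],[0,-1,49,0,0,0,6],[0,-1,51,0,0,0,6],[0,-1,52.5,0,0,0,6],[0,-1,52.5,0,0,0,6]]' 12
```

```text
clock: 26.3
eef_pos: [0.5936, 0.0237, 0.0568]
ee_rot: [[1.0, 0.0, 0.001], [0.0, -1.0, 0.001], [0.001, -0.001, -1.0]]
contact_force: [2.6, 2.3, 0.5]
finger_gap: 0.0149
grasp_force: 12.0
```

```bash
python3 -m creep '[[0,0.5,1,0,0,0,6],[0,0.5,1.5,0,0,0,6],[0,0.5,1.5,0,0,0,6]]' 12
```

```text
clock: 26.6
eef_pos: [0.5935, 0.0232, 0.0558]
ee_rot: [[1.0, 0.0, 0.001], [0.0, -1.0, 0.001], [0.001, -0.001, -1.0]]
contact_force: [2.2, 4.1, 1.2]
finger_gap: 0.0148
grasp_force: 12.0
```

```bash
python3 -m creep '[[0,0,0,0,0,0,45],[0,0,0,0,0,0,45],[0,0,0,0,0,0,45],[0,0,0,0,0,0,45],[0,0,0,0,0,0,45],[0,0,0,0,0,0,45],[0,0,-10,0,0,0,45],[0,0,-35,0,0,0,45],[0,0,-70,0,0,0,45],[0,0,-110,0,0,0,45],[0,0,-130,0,0,0,45],[0,0,-130,0,0,0,45]]' 12; python3 go.py .583 -.412 .18 -41
```

```text
clock: 27.8
eef_pos: [0.5957, 0.0228, 0.1905]
ee_rot: [[1.0, 0.0, 0.01], [0.0, -1.0, 0.001], [0.01, -0.001, -1.0]]
contact_force: [-0.3, 0.6, 0.2]
finger_gap: 0.0449
grasp_force: 0.0
t 27.8 pos [0.5957 0.0228 0.1905] q [0.02 0.34 1.5  0.   1.3  1.59] F [-0.3  0.6  0.2] gap 44.9 0.0 
row [-13.  434.8  10.1] [-0.04 -0.09  6.84]
```

```bash
python3 -m creep '[[0,15,3,0,-0.05,0.1,65],[-1,45,5,0,-0.09,0.3,65],[-2,85,5,0,-0.09,0.5,65],[-4,125,5,0,-0.09,0.7,65],[-5,165,5,0,-0.09,0.9,65],[-6,205,5,0,-0.09,1.1,65],[-7,245,5,0,-0.09,1.3,65],[-8,285,5,0,-0.09,1.5,65],[-10,325,5,0,-0.09,1.7,65],[-11,365,5,0,-0.09,1.9,65],[-12,400,5,0,-0.09,2.1,65],[-13,424,5,0,-0.09,2.17,65],[-13,435,5,0,-0.09,2.17,65],[-13,435,5,0,-0.09,2.17,65],[-13,435,5,0,-0.09,2.17,65],[-13,435,5,0,-0.09,2.17,65]]' 15; python3 go.py .583 -.412 .057 -13;  python3 - <<'E'
from rig import get_image
from h import *
d=get_image("top");P=cloud(d);hsv=cv2.cvtColor(d["image"],cv2.COLOR_RGB2HSV)
cv2.imwrite("pics/t9.png",d["image"][...,::-1]);np.savez("t9.npz",**d)
B=(hsv[...,0]>100)&(hsv[...,0]<125)&(hsv[...,1]>90)
s=B&(np.hypot(P[...,0]-.594,P[...,1]-.0225)<.03)&(P[...,2]>.1);print("flask stopper",s.sum(),P[s].mean(0).round(3),P[s].max(0).round(3))
s=(hsv[...,0]>22)&(hsv[...,0]<35)&(hsv[...,1]>90)&(np.hypot(P[...,0]-.583,P[...,1]+.412)<.03)&(P[...,2]>.1);print("lamp cap",s.sum(),P[s].mean(0).round(3))
d=get_image("scene");P=cloud(d);np.savez("s9.npz",**d)
cv2.imwrite("pics/s9.png",cv2.resize(d["image"][100:250,200:440,::-1],None,fx=3.2,fy=3.2,interpolation=2))
s=(np.hypot(P[...,0]-.594,P[...,1]-.0225)<.03)
for a,b in((.09,.11),(.11,.13),(.13,.17)):
  q=P[s&(P[...,2]>a)&(P[...,2]<b)];print(a,len(q),q.mean(0).round(3),q.max(0).round(3))
E
```

```text
clock: 29.4
eef_pos: [0.5806, -0.4108, 0.1805]
ee_rot: [[0.975, -0.224, -0.009], [-0.224, -0.975, 0.003], [-0.009, -0.0, -1.0]]
contact_force: [-0.3, -0.1, -0.3]
finger_gap: 0.0647
grasp_force: 0.0
t 29.4 pos [ 0.5806 -0.4108  0.1805] q [-0.63  0.54  1.19 -0.    1.42  1.17] F [-0.3 -0.1 -0.3] gap 64.7 0.0 
row [  3.7   0.7 123.5] [-0.    0.09  0.01]
flask stopper 56 [0.594 0.023 0.156] [0.602 0.032 0.161]
lamp cap 2 [ 0.581 -0.398  0.153]
0.09 30 [0.591 0.022 0.098] [0.601 0.03  0.11 ]
0.11 25 [0.59  0.022 0.12 ] [0.595 0.027 0.13 ]
0.13 60 [0.591 0.022 0.146] [0.603 0.037 0.16 ]
```

View pics/s9.png

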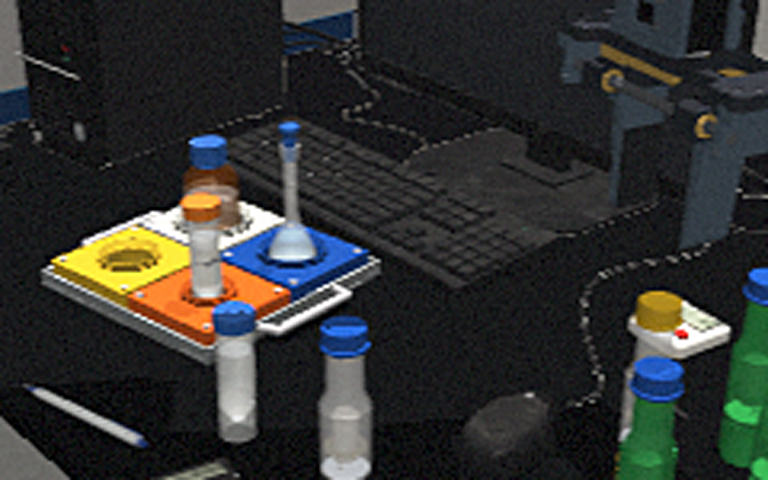

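The flask is seated upright in the blue block at (292,240), stopper top about 0.16 m. The gripper is over the yellow lamp, cap at (658,310). Descending.

```bash
python3 -m creep '[[3,0.5,12,0,0.09,0,65],[3,0.5,35,0,0.09,0,65],[3,0.5,65,0,0.09,0,65],[3,0.5,92,0,0.09,0,65],[3,0.5,110,0,0.09,0,65],[3,0.5,120,0,0.09,0,65],[3,0.5,124,0,0.09,0,65],[3,0.5,124,0,0.09,0,65],[3,0.5,124,0,0.09,0,20],[3,0.5,124,0,0.09,0,20],[3,0.5,124,0,0.09,0,20],[3,0.5,124,0,0.09,0,20],[3,0.5,124,0,0.09,0,20],[3,0.5,124,0,0.09,0,20],[3,0.5,124,0,0.09,0,20],[3,0.5,124,0,0.09,0,20]]' 18; python3 go.py .583 -.412 .21 -13
```

```text
clock: 31.1
eef_pos: [0.5826, -0.4132, 0.0571]
ee_rot: [[0.974, -0.225, 0.002], [-0.225, -0.974, -0.001], [0.002, 0.0, -1.0]]
contact_force: [-0.2, 1.9, 3.3]
finger_gap: 0.0335
grasp_force: 18.0
t 31.1 pos [ 0.5826 -0.4132  0.0571] q [-0.63  0.62  1.37  0.    1.15  1.16] F [-0.2  1.9  3.3] gap 33.5 18.0 
row [   0.4   -1.2 -152.9] [ 0.   -0.02 -0.  ]
```

```bash
python3 -m creep '[[0,0,-6,0,0,0,20],[0,0,-18,0,0,0,20],[0,0,-38,0,0,0,20],[0,0,-63,0,0,0,20],[0,0,-90,0,0,0,20],[0,0,-117,0,0,0,20],[0,0,-142,0,0,0,20],[0,0,-160,0,0,0,20],[0,0,-168,0,0,0,20],[0,0,-168,0,0,0,20]]' 18; python3 go.py .4705 .1175 .225 -13
```

```text
clock: 32.1
eef_pos: [0.5825, -0.4136, 0.2261]
ee_rot: [[0.974, -0.225, 0.003], [-0.225, -0.974, -0.002], [0.003, 0.002, -1.0]]
contact_force: [0.5, -0.1, -2.4]
finger_gap: 0.0331
grasp_force: 17.8
t 32.1 pos [ 0.5825 -0.4136  0.2261] q [-0.63  0.53  1.1  -0.    1.5   1.16] F [ 0.5 -0.1 -2.4] gap 33.1 17.8 
row [-2.287e+02 -4.923e+02 -4.000e-01] [ 0.01 -0.03 -0.  ]
```

```bash
python3 -m creep '[[-5,-11,0,0,0,0,20],[-16,-34,0,0,0,0,20],[-31,-66,0,0,0,0,20],[-47,-100,0,0,0,0,20],[-63,-135,0,0,0,0,20],[-79,-170,0,0,0,0,20],[-95,-205,0,0,0,0,20],[-111,-240,0,0,0,0,20],[-128,-275,0,0,0,0,20],[-144,-310,0,0,0,0,20],[-160,-345,0,0,0,0,20],[-176,-380,0,0,0,0,20],[-192,-414,0,0,0,0,20],[-207,-445,0,0,0,0,20],[-218,-470,0,0,0,0,20],[-226,-486,0,0,0,0,20],[-228.5,-492,0,0,0,0,20],[-228.5,-492,0,0,0,0,20],[-228.5,-492,0,0,0,0,20],[-228.5,-492,0,0,0,0,20]]' 18; python3 go.py .4705 .1175 .067 -13;  python3 - <<'E'
from rig import get_image
from h import *
d=get_image("scene");P=cloud(d);np.savez("s10.npz",**d)
cv2.imwrite("pics/s10.png",cv2.resize(d["image"][50:250,180:380,::-1],None,fx=3,fy=3,interpolation=2))
s=(np.hypot(P[...,0]-.4705,P[...,1]-.1175)<.045)&(P[...,2]>.14)&(P[...,2]<.26);q=P[s];print("lowest",np.sort(q[:,2])[:6].round(3))
for a in(.16,.19,.22):
  b=q[(q[:,2]>a)&(q[:,2]<a+.03)];print(a,len(b),b.mean(0).round(3),b.min(0).round(3),b.max(0).round(3))
E
```

```text
clock: 34.1
eef_pos: [0.4702, 0.1168, 0.224]
ee_rot: [[0.974, -0.226, 0.001], [-0.226, -0.974, -0.001], [0.001, 0.001, -1.0]]
contact_force: [-0.2, -0.4, -1.8]
finger_gap: 0.0335
grasp_force: 17.8
t 34.1 pos [0.4702 0.1168 0.224 ] q [ 0.22  0.15  1.67 -0.    1.32  2.02] F [-0.2 -0.4 -1.8] gap 33.5 17.8 
row [  0.   -0.9 157. ] [ 0.01 -0.01 -0.01]
lowest [0.168 0.168 0.169 0.169 0.169 0.17 ]
0.16 88 [0.462 0.105 0.18 ] [0.451 0.097 0.168] [0.484 0.122 0.19 ]
0.19 124 [0.462 0.105 0.205] [0.45  0.095 0.19 ] [0.483 0.125 0.22 ]
0.22 142 [0.462 0.105 0.235] [0.449 0.095 0.22 ] [0.483 0.122 0.25 ]
```

View pics/s10.png

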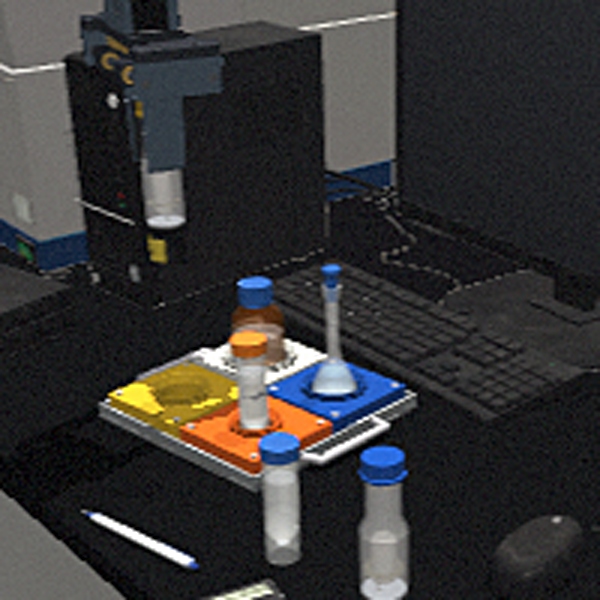

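The lamp hangs upright, bottom at 0.168 m with no slip, axis about (0.471, 0.116). Lowering it into the yellow well.

```bash
python3 -m creep '[[0,-0.5,8,0,0,0,20],[0,-0.5,24,0,0,0,20],[0,-0.5,48,0,0,0,20],[0,-0.5,72,0,0,0,20],[0,-0.5,95,0,0,0,20],[0,-0.5,113,0,0,0,20],[0,-0.5,126,0,0,0,20],[0,-0.5,135,0,0,0,20],[0,-0.5,142,0,0,0,20],[0,-0.5,148,0,0,0,20],[0,-0.5,152,0,0,0,20],[0,-0.5,155,0,0,0,20],[0,-0.5,157,0,0,0,20],[0,-0.5,158.5,0,0,0,20],[0,-0.5,159.5,0,0,0,20],[0,-0.5,159.5,0,0,0,20]]' 18
```

```text
clock: 35.75
eef_pos: [0.4707, 0.1181, 0.0652]
ee_rot: [[0.974, -0.225, 0.002], [-0.225, -0.974, -0.0], [0.002, 0.0, -1.0]]
contact_force: [0.4, -0.7, 0.5]
finger_gap: 0.0336
grasp_force: 17.9
```

```bash
python3 -m creep '[[0,0,1,0,0,0,20],[0,0,1,0,0,0,20],[0,0,1,0,0,0,60],[0,0,1,0,0,0,60],[0,0,1,0,0,0,60],[0,0,1,0,0,0,60],[0,0,1,0,0,0,60],[0,0,-10,0,0,0,60],[0,0,-35,0,0,0,60],[0,0,-70,0,0,0,60],[0,0,-105,0,0,0,60],[0,0,-125,0,0,0,60],[0,0,-125,0,0,0,60]]' 18; python3 go.py .35 -.05 .2 -13
```

```text
clock: 37.05
eef_pos: [0.4726, 0.1186, 0.1936]
ee_rot: [[0.974, -0.225, 0.009], [-0.225, -0.974, 0.001], [0.008, -0.003, -1.0]]
contact_force: [0.2, 0.0, 0.7]
finger_gap: 0.0602
grasp_force: 0.0
t 37.0 pos [0.4726 0.1186 0.1936] q [ 0.22  0.16  1.73 -0.    1.24  2.02] F [0.2 0.  0.7] gap 60.2 0.0 
row [-81.5 191.9  -7.7] [-0.03 -0.08  0.  ]
```

```bash
python3 -m creep '[[0,20,-8,0,-0.05,0,60],[0,55,-8,0,-0.08,0,60],[0,95,-8,0,-0.08,0,60],[0,135,-8,0,-0.08,0,60],[0,175,-8,0,-0.08,0,60],[0,215,-8,0,-0.08,0,60],[0,255,-8,0,-0.08,0,60],[0,295,-8,0,-0.08,0,60],[0,335,-8,0,-0.08,0,60],[0,370,-8,0,-0.08,0,60],[0,390,-8,0,-0.08,0,60],[0,400,-8,0,-0.08,0,60],[0,400,-8,0,-0.08,0,60],[0,400,-8,0,-0.08,0,60]]' 18; python3 - <<'E'
from rig import get_image
from h import *
D={n:get_image(n) for n in("top","scene")}
a=D["top"]["image"][120:300,180:480];b=D["scene"]["image"][100:280,170:470]
cv2.imwrite("pics/fin.png",cv2.resize(np.vstack([a,b])[...,::-1],None,fx=1.65,fy=1.65,interpolation=2))
for n,d in D.items():
  P=cloud(d);hsv=cv2.cvtColor(d["image"],cv2.COLOR_RGB2HSV)
  for k,x,y,t,lo,hi in(("lamp",.4705,.1175,.166,20,35),("tube",.4845,.0085,.12,5,20),("flask",.5935,.0225,.16,100,125),("amber",.5795,.1315,.115,100,125),("tube_blue",.397,-.161,.112,100,125),("lamp_blue",.393,-.296,.158,100,125)):
    s=(np.hypot(P[...,0]-x,P[...,1]-y)<.03)&(abs(P[...,2]-t)<.006)&(hsv[...,0]>lo)&(hsv[...,0]<hi)&(hsv[...,1]>70)
    print(n,k,s.sum(),P[s].mean(0).round(3) if s.any() else "")
E
```

```text
clock: 38.45
eef_pos: [0.3803, -0.2706, 0.1975]
ee_rot: [[0.974, -0.225, -0.008], [-0.225, -0.974, 0.003], [-0.008, -0.001, -1.0]]
contact_force: [-0.0, -0.1, 0.7]
finger_gap: 0.0601
grasp_force: 0.0
top lamp 158 [0.471 0.115 0.166]
top tube 16 [0.486 0.014 0.119]
top flask 47 [0.594 0.023 0.158]
top amber 141 [0.577 0.131 0.114]
top tube_blue 171 [ 0.397 -0.16   0.112]
top lamp_blue 0 
scene lamp 51 [0.468 0.114 0.165]
scene tube 40 [0.479 0.006 0.119]
scene flask 0 
scene amber 50 [0.574 0.13  0.113]
scene tube_blue 89 [ 0.394 -0.163  0.111]
scene lamp_blue 109 [ 0.389 -0.298  0.157]
```

View pics/fin.png

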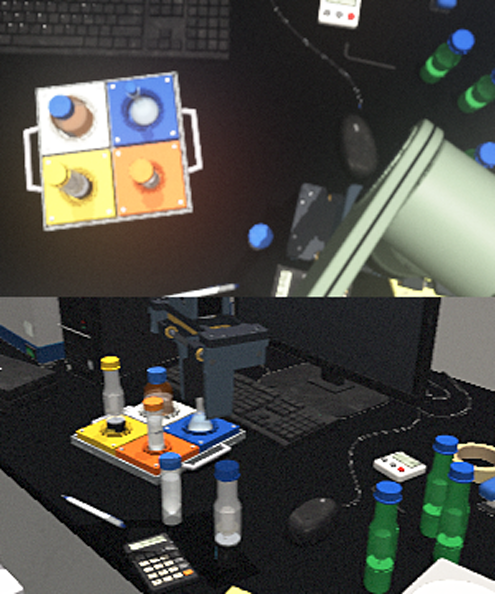

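The final view shows all four seated upright in their matching blocks, with cap heights as expected: 0.166, 0.119, 0.158 and 0.114 m. The blue-capped lamp and tube are where they started, and the gripper touches nothing. Handing in.

```bash
python3 -c "
from rig import ctrl;print(ctrl.hand_in())"
```

```text
the job is handed in; nothing more can be done
None
```

The job is handed in at about 38 s of 134 s: the last pictures show the lamp, tube, flask and bottle upright and fully down in their own blocks, and the blue-capped lamp and tube still in place; no verdict was returned.

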